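Snap the reagent cartridges into their docks

TASK

Three reagent cartridges of different widths stand loose on the laboratory bench. Carry each one upright to the dock made for its width and press it straight down until it is fully home and the dock's spring latch has snapped back over its foot, then let go. Leave the small rack with the three tubes standing where it is.

Things in the scene. Friction and masses are not known exactly. Their poses are not given: they have to be found in the camera images.
- cartridge_narrow: narrow reagent cartridge, loose, white plastic, 0.09 to 0.3 kg, 24 mm wide (y). Foot 80 mm long (x), 14 high; tank 58 mm long centred on it, top at 50, so the foot has an 11 mm ledge at each end; on top a centred grip rib 34 long (x), 12 thick (y), 50 to 78 high, two caps 5 mm high beyond its ends. Origin: centre of the underside, z up. Same both ways round.
- cartridge_medium: medium reagent cartridge, loose, white plastic, 0.09 to 0.3 kg, 38 mm wide (y). Foot 80 mm long (x), 14 high; tank 58 mm long centred on it, top at 50, so the foot has an 11 mm ledge at each end; on top a centred grip rib 34 long (x), 12 thick (y), 50 to 78 high, two caps 5 mm high beyond its ends. Origin: centre of the underside, z up. Same both ways round.
- cartridge_wide: wide reagent cartridge, loose, white plastic, 0.09 to 0.3 kg, 54 mm wide (y). Foot 80 mm long (x), 14 high; tank 58 mm long centred on it, top at 50, so the foot has an 11 mm ledge at each end; on top a centred grip rib 34 long (x), 12 thick (y), 50 to 78 high, two caps 5 mm high beyond its ends. Origin: centre of the underside, z up. Same both ways round.
- dock_narrow: fixed grey-painted dock for the 24 mm cartridge. Origin: at the table under the pocket's centre; z up, x along the pocket to the latch. Floor 6 mm up; pocket 86 mm long (x -43 to 43) and 32 wide; walls 22 high with flared lips to 31 on three sides, the latch at +x. Tray x -51 to 99. Home: cartridge centred, its x along the dock's x, underside 6 mm above the origin.
- dock_medium: fixed grey-painted dock for the 38 mm cartridge. Origin: at the table under the pocket's centre; z up, x along the pocket to the latch. Floor 6 mm up; pocket 86 mm long (x -43 to 43) and 46 wide; walls 22 high with flared lips to 31 on three sides, the latch at +x. Tray x -51 to 99. Home: cartridge centred, its x along the dock's x, underside 6 mm above the origin.
- dock_wide: fixed grey-painted dock for the 54 mm cartridge. Origin: at the table under the pocket's centre; z up, x along the pocket to the latch. Floor 6 mm up; pocket 86 mm long (x -43 to 43) and 62 wide; walls 22 high with flared lips to 31 on three sides, the latch at +x. Tray x -51 to 99. Home: cartridge centred, its x along the dock's x, underside 6 mm above the origin.
- latch_narrow (a joint): steel wedge latch of the narrow dock, slides in x: 0 sprung in, m pushed out to +x, max 0.016. At 0 its lip is at dock x 33 mm, underside 21.5 mm up; its face slopes up and out from there to x 50, 48 up. A cartridge pushed straight down drives it back (spring 2 to 5 N, push 4 to 10 N); once home the lip springs over the foot's ledge (20 mm up).
- latch_medium (a joint): steel wedge latch of the medium dock, slides in x: 0 sprung in, m pushed out to +x, max 0.016. At 0 its lip is at dock x 33 mm, underside 21.5 mm up; its face slopes up and out from there to x 50, 48 up. A cartridge pushed straight down drives it back (spring 2 to 5 N, push 4 to 10 N); once home the lip springs over the foot's ledge (20 mm up).
- latch_wide (a joint): steel wedge latch of the wide dock, slides in x: 0 sprung in, m pushed out to +x, max 0.016. At 0 its lip is at dock x 33 mm, underside 21.5 mm up; its face slopes up and out from there to x 50, 48 up. A cartridge pushed straight down drives it back (spring 2 to 5 N, push 4 to 10 N); once home the lip springs over the foot's ledge (20 mm up).
- tube_rack: small loose white rack 72 x 32 mm holding three yellow-capped glass tubes (fixed in it), 80 mm high in all, standing between the cartridges; origin: centre of its underside. Not to be disturbed.
Not all that is in view belongs to the job. Leave any black or yellow look-alike of the dock_wide alone.

How it is judged (in metres and radians):
At the end, for the whole second after the job is handed in: Each cartridge is in the dock of its own width: centre within 7 mm along and 8 mm across the dock, underside at most 9 mm above the dock's origin (6 mm is home), long axis within 0.2 rad of the dock's, tilt under 0.06 rad, at rest, its latch sprung back in (under 3 mm) (x of cartridge_narrow in the frame of dock_narrow between -0.007 and 0.007 m and y of cartridge_narrow in the frame of dock_narrow between -0.008 and 0.008 m and z of cartridge_narrow in the frame of dock_narrow below 0.009 m and angle between the x axis of cartridge_narrow and the x axis of dock_narrow, either way round below 0.2 rad and angle between each of cartridge_narrow, cartridge_medium, cartridge_wide's own z axis and vertical below 0.06 rad and value of joint each of latch_narrow, latch_medium, latch_wide below 0.003 m and linear speed of each of cartridge_narrow, cartridge_medium, cartridge_wide below 0.02 m/s and x of cartridge_medium in the frame of dock_medium between -0.007 and 0.007 m and y of cartridge_medium in the frame of dock_medium between -0.008 and 0.008 m and z of cartridge_medium in the frame of dock_medium below 0.009 m and angle between the x axis of cartridge_medium and the x axis of dock_medium, either way round below 0.2 rad and x of cartridge_wide in the frame of dock_wide between -0.007 and 0.007 m and y of cartridge_wide in the frame of dock_wide between -0.008 and 0.008 m and z of cartridge_wide in the frame of dock_wide below 0.009 m and angle between the x axis of cartridge_wide and the x axis of dock_wide, either way round below 0.2 rad); the robot touches nothing.
It fails at once if the narrow cartridge is tipped by more than 40 degrees (angle between cartridge_narrow's own z axis and vertical above 0.7 rad).
It fails at once if the medium cartridge is tipped by more than 40 degrees (angle between cartridge_medium's own z axis and vertical above 0.7 rad).
It fails at once if the wide cartridge is tipped by more than 40 degrees (angle between cartridge_wide's own z axis and vertical above 0.7 rad).
It fails at once if the small tube rack is shifted by more than 25 mm or tipped (distance of tube_rack from where it was at the start of the episode above 0.025 m or angle between tube_rack's own z axis and vertical above 0.35 rad).
It also fails if it takes over 99 s, if anything falls off the work surface, if the arm or the gripper's body presses on something with over 40 N, if the wrist force passes 120 N, or if a joint passes its speed limit or range.

ROBOT

A 6-joint arm with a two-finger parallel gripper is mounted at the origin on the work surface. World frame = base frame: x ahead of the robot, y to its left, z up, the work surface at z = 0. Lengths are in m, angles in degrees, forces in N, time in s.
With the tool pointing down it reaches from about 0.3 to 0.85 m from the base axis. Payload 4.2 kg.
Tool frame: the origin (TCP) lies midway between the tips of the shut fingers; the grasp point (between the pads) lies 19 mm behind it; z points along the fingers, y is the line along which they close (so a half turn about z gives the same grasp; the last joint's range is limited). The gripper opens to 91 mm and grips with 3 to 60 N. Pads are 32 mm wide; open, the fingers measure 118 mm over their backs; the gripper's body (76 mm by 178 mm) begins 60 mm behind the grasp point.
Start: joints at [-69.5, 18.312, 89.639, -0, 72.044, -1.146], TCP at [0.212, -0.534, 0.214] pointing down, gripper open.
Joint ranges: [-177.97, 177.97], [-48.28, 115.42], [12.27, 149.76], [-77.06, 257.06], [2.81, 150.46], [-146.56, 146.56]. Speed limits (degrees/s): [147.25, 147.25, 180, 180, 180, 180].

INTERFACE

Orientations are given as a 3x3 rotation matrix whose columns are the frame's x, y, z axes.
In Python, from plant import readout, snapshot, camera_params, manip gives the robot as it stands.
- The arm moves only by the tool carry_out, never from a script. Its argument "moves" is a list of rows, each a list of 7 numbers: the shift along the tool's x, y, z in mm, then the turn, a rotation vector about the tool's x, y, z in rad, then the closure, from -1 (fully open) to 1 (shut). In form: [[x, y, z, ax, ay, az, jaw], ...]. A call has 1 to 8 rows; each row shifts and turns the commanded pose from where the row before left it, along the tool's axes as they then stand; what a row does not reach is not made up. A row lasts 1/10 s, in which the tool goes at most 50 mm and 8.59 degrees, less where a joint would pass 70% of its speed; a pose out of reach is approached as far as the arm can. A call with a gripper value outside its range is refused whole. The fingers move at their own pace and stop on an object; "squeeze" is the grip in N (left out, the last holds). Time passes only in rows, so rows that do not move let the fingers close. It gives the time, the measured TCP pose, the force, the opening and the grip force at its end, in the units of the state.
- readout.state(): the state, without advancing time (a new reading comes with each control period).
- snapshot(name): name is "scene" or "top"; returns the picture (384x512x3 uint8, red, green, blue); there is no depth.
- camera_params(name): a dict with "vertical_fov" (degrees; the focal length in pixels is half the picture's height over the tangent of half this angle, whatever the lens; pixels are square), "cx", "cy" (the principal point, pixels), "R" (3x3) and "t" (3): a world point X has camera coordinates R X + t. Camera axes: x right, y down, z forward; pixel columns grow to the right and rows downward; lengths in m; the calibration is good to about 2 mm. A picture is of the moment at which its call begins. camera_params takes no time and is no camera call.
- manip.close_job(): hands the job in; it is judged then, once.
The state is a dict: "t": time; "qpos": joint angles; "qvel": joint speeds; "joint_torque": joint torques, N m; "ee_pos": TCP position; "eef_rot": TCP orientation; "wrist_force": force on the tool from outside, world axes, zero at the start; "wrist_torque": the same for the moment, N m; "finger_gap": opening from 0.0 (shut) to 1.0 (fully open); "finger_force": force on a finger pad.
Only numpy, scipy, OpenCV 4.12 (cv2) and the standard library are available. Lean on these libraries where they do the work, as an engineer would, in place of code of your own. Each camera call takes 0.05 s, during which the arm holds its last target. There are 200 camera calls.

## Working session

There is one attempt and no reset: what is moved stays moved. The work goes in short steps, Python scripts to look and compute and a tool call to move; the robot and the scene stay as the last step left them, time stands still between calls to the robot, and variables do not carry over. Pictures are saved under pics/ and viewed, at most 14 in all, crops included, and the job is handed in when it is done.

Besides the shell and the picture viewer there is one more tool, called after "Request:" by a JSON object that holds its "name" and its "arguments", one argument or row to a line. carry_out: Moves the arm, as the interface text tells. Its arguments: {"type":"object","properties":{"moves":{"type":"array","items":{"type":"array","items":{"type":"number"}}},"squeeze":{"type":"number"}},"required":["moves"]}

```bash
mkdir -p pics
python3 - <<'E'
from plant import readout, snapshot, camera_params
import cv2
for n in("scene","top"):
    im=snapshot(n); cv2.imwrite(f"pics/{n}0.png",cv2.resize(im[:,:,::-1],(800,600),interpolation=cv2.INTER_CUBIC)); cv2.imwrite(f"{n}_raw.png",im[:,:,::-1]); print(n,camera_params(n))
print(readout.state())
E
```

```text
scene {'vertical_fov': 51.746401976199216, 'cx': 253.4055461909552, 'cy': 193.90520692505123, 'R': array([[-0.80219317,  0.59695987, -0.01118193],
       [ 0.34620326,  0.44980552, -0.82329721],
       [-0.4864457 , -0.66431462, -0.56750037]]), 't': array([ 0.42668056, -0.16114308,  1.16071309])}
top {'vertical_fov': 48.57516957815845, 'cx': 258.81874016914605, 'cy': 191.36205989977518, 'R': array([[ 0.02178429, -0.99966073,  0.01427821],
       [-0.98262959, -0.02404143, -0.18401387],
       [ 0.18429471, -0.01002158, -0.98281994]]), 't': array([-0.01537748,  0.55101497,  0.87536682])}
{'t': 0.1, 'qpos': array([-6.95010703e+01,  1.83488326e+01,  8.96972983e+01, -4.11118425e-04,
        7.20432249e+01, -1.14524626e+00]), 'qvel': array([-0.02450975, -0.14852773, -0.19221074, -0.05429199,  0.00108728,
       -0.02044225]), 'joint_torque': array([ 3.45163198e-04, -4.13332915e+01, -2.32509166e+01,  7.28741800e-02,
        4.22007695e-02, -5.51675953e-05]), 'ee_pos': array([ 0.21193842, -0.53405455,  0.21321013]), 'eef_rot': array([[ 9.29491568e-01,  3.68842947e-01, -5.52533243e-04],
       [ 3.68843360e-01, -9.29490424e-01,  1.45840958e-03],
       [ 2.43497295e-05, -1.55937763e-03, -9.99998784e-01]]), 'wrist_force': array([-0.58726006, -0.03483634,  0.76335887]), 'wrist_torque': array([0.00694523, 0.00811532, 0.03679804]), 'finger_force': 0.0, 'finger_gap': 0.9978735574246798}
```

View pics/scene0.png

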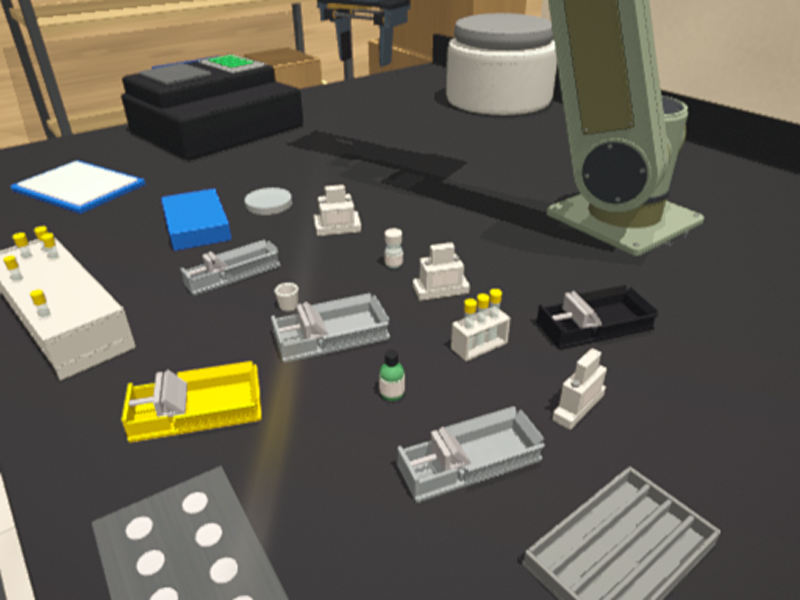

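View pics/top0.png

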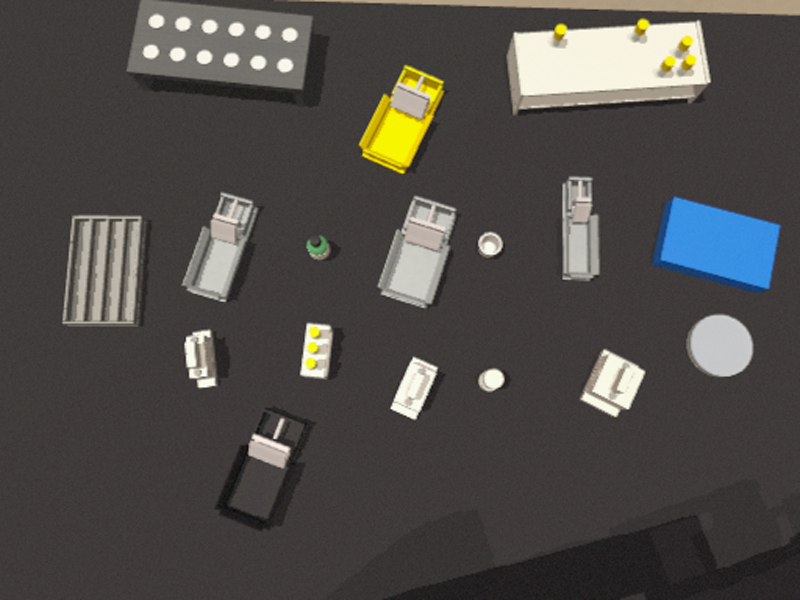

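```bash
cat > h.py <<'E'
import numpy as np, cv2
from plant import readout, snapshot, camera_params
C={n:camera_params(n) for n in("scene","top")}
def f(n): return 192/np.tan(np.radians(C[n]["vertical_fov"]/2))
def proj(n,X):
    p=np.atleast_2d(X)@C[n]["R"].T+C[n]["t"]; return p[:,:2]/p[:,2:]*f(n)+[C[n]["cx"],C[n]["cy"]]
def ray(n,uv,z):
    uv=np.atleast_2d(np.asarray(uv,float)); R=C[n]["R"]
    d=np.c_[(uv-[C[n]["cx"],C[n]["cy"]])/f(n),np.ones(len(uv))]@R; o=-R.T@C[n]["t"]
    return o+d*((z-o[2])/d[:,2])[:,None]
def tile(im,boxes,k,out):  # boxes rows of (u,v,w,h)
    rows=[]
    for r in boxes:
        rows.append(np.hstack([cv2.resize(im[v:v+h,u:u+w],None,fx=k,fy=k,interpolation=cv2.INTER_CUBIC) for u,v,w,h in r]))
    cv2.imwrite(out,np.vstack(rows))
E
python3 - <<'E'
from h import *
t=cv2.imread("top_raw.png"); s=cv2.imread("scene_raw.png")
tile(t,[[(102,205,52,48),(239,224,52,48),(366,220,52,48)],[(115,122,52,70),(241,125,52,70),(345,112,52,70)]],5,"pics/tt.png")
tile(s,[[(346,222,52,52),(256,152,52,52),(190,115,52,52)]],5,"pics/ss.png")
tile(s,[[(250,258,100,62)],[(170,185,100,62)]],4,"pics/sd.png")
tile(s,[[(112,150,72,40)],[(112,150,72,40)]],6,"pics/sn.png")
E
```

```text
(no output)
```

View pics/tt.png

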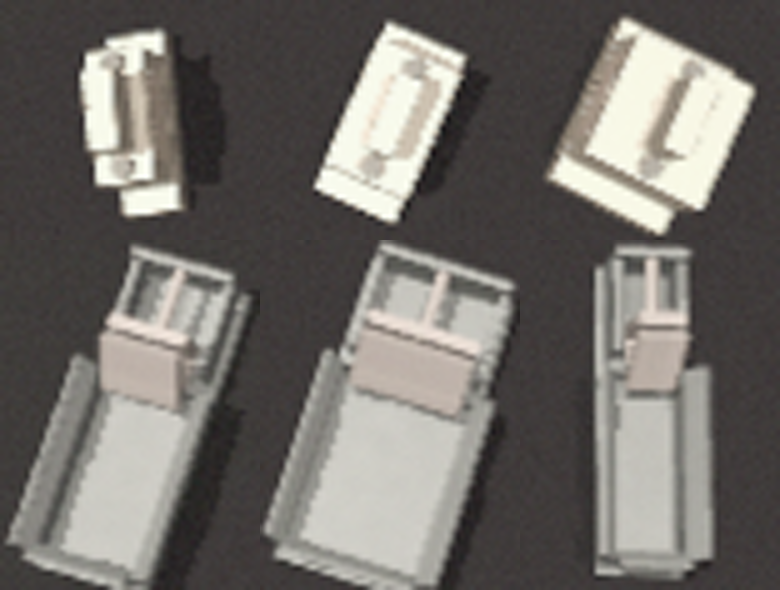

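View pics/ss.png

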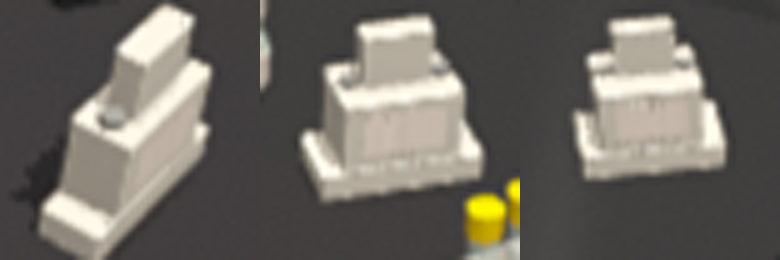

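View pics/sd.png

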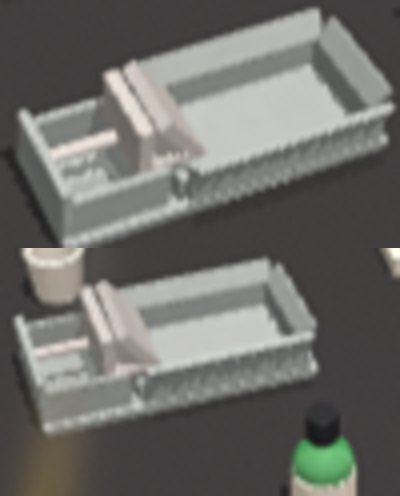

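View pics/sn.png

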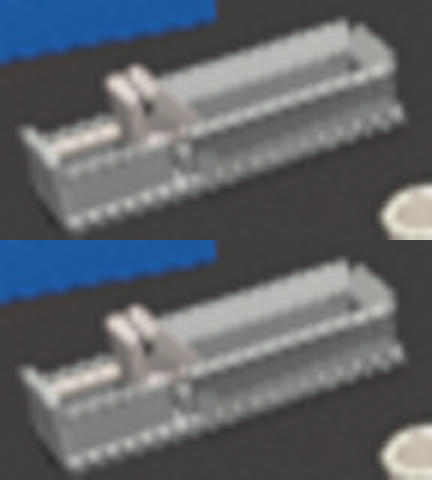

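```bash
cat > fit.py <<'E'
from h import *
from scipy.optimize import least_squares
def raw(off,sub,k,p): return np.array(off)+(np.array(p)-np.array(sub)+.5)/k-.5
def T(p,X): c,s=np.cos(p[2]),np.sin(p[2]); X=np.asarray(X,float); return np.c_[p[0]+c*X[:,0]-s*X[:,1],p[1]+s*X[:,0]+c*X[:,1],X[:,2]]
def show(n,r,m): print(n,np.round(r.x,4),"deg %.1f"%np.degrees(r.x[2]),"res px",np.round(r.fun.reshape(-1,2),1).tolist())
def fitc(n,w,pts,x0):
    # pts: view, uv, local xyz mm (y as sign of half width if flagged)
    def fun(p): return np.concatenate([(proj(v,T(p,[np.array(X)/1000]))-uv)[0] for v,uv,X in pts])
    r=least_squares(fun,x0,loss="soft_l1"); show(n,r,w); return r.x
if __name__=="__main__":
    t=lambda o,s:(lambda *p:raw(o,s,5,p))
    a=t((102,205),(0,0)); b=t((346,222),(0,0)); h=12
    fitc("narrow",24,[("top",a(163,30),(40,-h,14)),("top",a(185,209),(-40,-h,14)),("top",a(124,215),(-40,h,14)),("top",a(105,38),(40,h,14)),("top",a(83,54),(17,6,78)),("top",a(92,152),(-17,6,78)),
     ("scene",b(40,207),(40,-h,14)),("scene",b(105,240),(40,h,14)),("scene",b(100,258),(40,h,0)),("scene",b(210,128),(-40,h,14)),("scene",b(120,42),(17,-6,78)),("scene",b(152,62),(17,6,78)),("scene",b(190,16),(-17,6,78))],[.4,.2,0])
    a=t((239,224),(260,0)); b=t((256,152),(260,0)); h=19
    fitc("medium",38,[("top",a(315,188),(-40,h,14)),("top",a(398,222),(-40,-h,14)),("top",a(467,55),(40,-h,14)),("top",a(390,20),(40,h,14)),
     ("scene",b(322,180),(40,h,14)),("scene",b(322,198),(40,h,0)),("scene",b(480,155),(-40,h,14)),("scene",b(480,175),(-40,h,0)),("scene",b(303,138),(40,-h,14)),("scene",b(342,97),(29,h,50)),("scene",b(463,85),(-29,h,50))],[.4,0,-.4])
    a=t((366,220),(520,0)); b=t((190,115),(520,0)); h=27
    fitc("wide",54,[("top",a(548,180),(-40,h,14)),("top",a(665,233),(-40,-h,14)),("top",a(583,155),(-29,h,50)),("top",a(700,210),(-29,-h,50)),("top",a(753,87),(29,-h,50)),
     ("scene",b(585,157),(40,h,14)),("scene",b(585,178),(40,h,0)),("scene",b(725,143),(-40,h,14)),("scene",b(725,163),(-40,h,0)),("scene",b(600,88),(29,h,50)),("scene",b(703,82),(-29,h,50)),("scene",b(673,32),(-17,6,78))],[.4,-.2,-.4])
    def fitd(n,W,P,x0):
        # params x,y,th, latch hw, lip hw, lip end x, tray hw, tray h
        def fun(p):
            m={"k":(.033,p[3],.0215),"l":(-p[5],p[4],.031),"e":(.099,p[6],p[7]),"b":(.099,p[6],0),"o":(-.051,p[6],0)}
            return np.concatenate([(proj(v,T(p,[np.array(m[c])*[1,s,1]]))-uv)[0] for v,uv,c,s in P])
        show(n,least_squares(fun,x0+[W/2-.004,W/2+.007,.05,W/2,.025],loss="soft_l1"),W)
    a=t((115,122),(0,240)); b=lambda *p:raw((250,258),(0,0),4,p)
    fitd("dmed",.046,[("top",a(103,393),"k",1),("top",a(180,410),"k",-1),("top",a(10,545),"l",1),("top",a(143,590),"l",-1),("top",a(130,247),"e",1),("top",a(235,272),"e",-1),
     ("scene",b(65,247),"b",1),("scene",b(70,183),"e",1),("scene",b(22,113),"e",-1),("scene",b(392,93),"l",1),("scene",b(335,22),"l",-1)],[.6,.2,-.3])
    a=t((241,125),(260,240)); b=lambda *p:raw((170,185),(0,248),4,p)
    fitd("dwide",.062,[("top",a(352,388),"k",1),("top",a(460,412),"k",-1),("top",a(265,530),"l",1),("top",a(433,590),"l",-1),("top",a(380,243),"e",1),("top",a(515,287),"e",-1),
     ("scene",b(45,432),"b",1),("scene",b(48,390),"e",1),("scene",b(15,318),"e",-1),("scene",b(315,325),"l",1),("scene",b(272,268),"l",-1)],[.6,0,-.3])
    a=t((345,112),(520,240)); b=lambda *p:raw((112,150),(0,0),6,p)
    fitd("dnar",.032,[("top",a(627,390),"k",1),("top",a(681,392),"k",-1),("top",a(596,575),"l",1),("top",a(690,575),"l",-1),("top",a(612,247),"e",1),("top",a(692,250),"e",-1),
     ("scene",b(72,228),"b",1),("scene",b(68,175),"e",1),("scene",b(25,130),"e",-1),("scene",b(392,72),"l",1),("scene",b(350,22),"l",-1)],[.6,-.2,0])
E
python3 fit.py
```

```text
narrow [0.4652 0.2796 0.1896] deg 10.9 res px [[-0.2, 0.4], [-0.5, 0.0], [0.8, 0.7], [0.6, 0.5], [-0.0, 3.5], [-0.1, 0.1], [0.7, 0.2], [-0.5, -0.0], [-0.7, 1.9], [-0.5, -0.2], [-0.6, 1.6], [-0.8, 0.6], [0.8, 0.6]]
medium [ 0.4316 -0.0203 -0.3884] deg -22.3 res px [[0.7, -0.1], [-0.1, 0.1], [0.3, 0.0], [0.1, 0.2], [-0.1, -0.5], [-0.2, 0.8], [0.4, -0.4], [0.1, 0.5], [-0.6, -0.4], [0.6, 2.4], [0.2, 1.4]]
wide [ 0.4448 -0.298  -0.4425] deg -25.4 res px [[0.8, -0.2], [-0.3, 0.3], [0.5, -0.5], [0.3, -0.0], [0.2, 0.1], [-0.1, 0.3], [0.4, 0.6], [0.3, 0.3], [0.5, 0.7], [-0.2, 2.0], [0.2, 1.2], [0.3, -0.8]]
dmed [ 0.6042  0.2715 -0.2625  0.0182  0.0257  0.0493  0.0222  0.0369] deg -15.0 res px [[0.1, -0.1], [-0.1, 0.9], [2.0, 1.7], [-2.7, -0.8], [0.8, -0.1], [-1.6, 0.2], [0.0, 0.3], [-1.1, 1.1], [0.3, -1.3], [0.6, 0.9], [-1.1, -1.4]]
dwide [ 0.6052 -0.0158 -0.2937  0.0253  0.0383  0.0474  0.0326  0.0309] deg -16.8 res px [[-0.2, -0.4], [-0.7, 1.6], [0.6, 1.3], [-0.3, -0.1], [0.2, 0.1], [0.3, -0.1], [0.4, 1.0], [-2.1, -0.2], [0.3, 0.3], [-0.2, 2.5], [-0.5, -1.9]]
dnar [ 0.6454 -0.2555 -0.0395  0.0124  0.0227  0.0517  0.0189  0.0306] deg -2.3 res px [[-1.4, 0.3], [-1.5, 0.6], [0.7, -2.1], [2.1, -0.8], [0.3, 0.2], [0.5, 0.6], [-0.2, 1.6], [-2.1, -0.3], [-0.1, 0.5], [2.4, -0.9], [1.8, 0.4]]
```

```bash
cat > ov.py <<'E'
from fit import *
D={"m":(.6042,.2715,-.2625,.046),"w":(.6052,-.0158,-.2937,.062),"n":(.6454,-.2555,-.0395,.032)}
def draw(v,im,box,k,d):
    u,vv,w,h=box; o=cv2.resize(im[vv:vv+h,u:u+w],None,fx=k,fy=k,interpolation=cv2.INTER_CUBIC); W=d[3]/2
    def L(pts,c):
        q=((proj(v,T(d,pts))-[u,vv]+.5)*k-.5); cv2.polylines(o,[np.int32(q*8)],False,c,1,cv2.LINE_AA,3)
    r=lambda a,b,z:[(a,-W,z),(a,W,z),(b,W,z),(b,-W,z),(a,-W,z)]
    L(r(-.043,.043,.006),(0,0,255)); L(r(-.043,.043,.022),(0,255,0)); L([(.033,W-.004,.0215),(.033,-W+.004,.0215)],(255,0,0)); L([(.099,-W,0),(.099,W,0)],(0,255,255)); L([(-.051,-W,0),(-.051,W,0)],(0,255,255)); return o
def sheet(t,s,out,D=D):
    A=np.hstack([draw("top",t,b,5,D[k]) for k,b in(("m",(115,122,52,70)),("w",(241,125,52,70)),("n",(345,112,52,70)))])
    B=np.hstack([draw("scene",s,b,3,D[k]) for k,b in(("m",(252,256,86,62)),("w",(172,186,86,62)),("n",(108,142,88,62)))])
    B=B[:,:780]; cv2.imwrite(out,np.vstack([A,B]))
if __name__=="__main__": sheet(cv2.imread("top_raw.png"),cv2.imread("scene_raw.png"),"pics/ov.png")
E
python3 ov.py
```

```text
(no output)
```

View pics/ov.png

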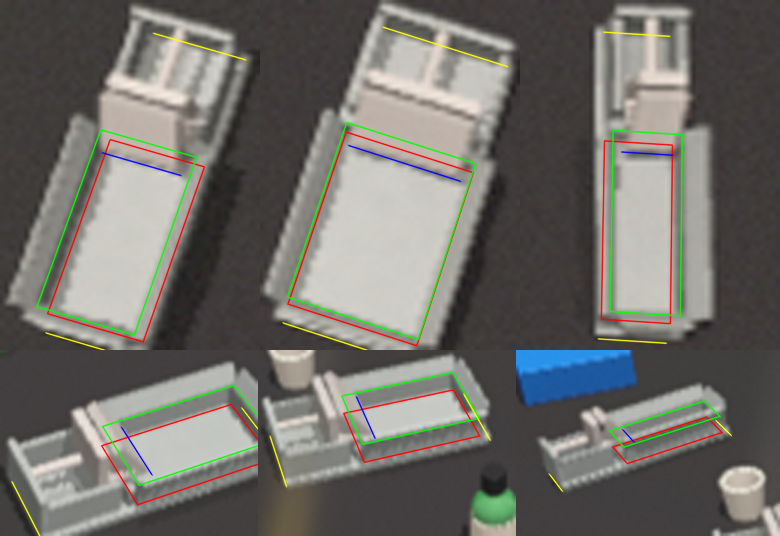

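```bash
cat > prof.py <<'E'
from ov import *
im=cv2.cvtColor(cv2.imread("top_raw.png"),cv2.COLOR_BGR2GRAY).astype(np.float32)
def samp(d,xs,ys,z):
    X,Y=np.meshgrid(xs,ys,indexing="ij"); q=proj("top",T(d,np.c_[X.ravel(),Y.ravel(),np.full(X.size,z)]/[1000,1000,1]))
    return cv2.remap(im,np.float32(q[:,0].reshape(X.shape)),np.float32(q[:,1].reshape(X.shape)),cv2.INTER_LINEAR)
if __name__=="__main__":
  for k,d in D.items():
    w=d[3]*500; ys=np.arange(-w-12,w+13,2.)
    print(k,"y:",ys.astype(int).tolist())
    for a in((-34,-14),(-6,14)): print(" x",a,samp(d,np.arange(*a),ys,.006).mean(0).astype(int).tolist())
    xs=np.arange(-60,-24,2.); print(" near x",xs.astype(int).tolist())
    for a in((-w*.6,-w*.1),(w*.1,w*.6)): print("  y",np.round(a),samp(d,xs,np.linspace(*a,9),.006).mean(1).astype(int).tolist())
    xs=np.arange(14,52,2.); print(" latch x (z21.5)",xs.astype(int).tolist(),samp(d,xs,np.linspace(-8,8,9),.0215).mean(1).astype(int).tolist())
E
python3 prof.py
```

```text
m y: [-35, -33, -31, -29, -27, -25, -23, -21, -19, -17, -15, -13, -11, -9, -7, -5, -3, -1, 1, 3, 5, 7, 9, 11, 13, 15, 17, 19, 21, 23, 25, 27, 29, 31, 33, 35]
 x (-34, -14) [38, 38, 38, 45, 67, 111, 152, 168, 173, 186, 200, 202, 202, 202, 202, 202, 202, 202, 202, 202, 202, 202, 202, 201, 201, 200, 190, 161, 140, 126, 94, 83, 102, 126, 133, 134]
 x (-6, 14) [39, 39, 39, 45, 69, 108, 146, 165, 171, 185, 200, 203, 204, 203, 202, 202, 202, 202, 202, 202, 203, 203, 203, 202, 201, 200, 191, 164, 142, 127, 98, 84, 101, 125, 133, 132]
 near x [-60, -58, -56, -54, -52, -50, -48, -46, -44, -42, -40, -38, -36, -34, -32, -30, -28, -26]
  y [-14.  -2.] [60, 59, 59, 60, 59, 108, 171, 166, 147, 141, 147, 183, 200, 202, 203, 203, 202, 202]
  y [ 2. 14.] [59, 60, 60, 59, 60, 111, 173, 169, 148, 141, 164, 195, 203, 203, 203, 202, 202, 201]
 latch x (z21.5) [14, 16, 18, 20, 22, 24, 26, 28, 30, 32, 34, 36, 38, 40, 42, 44, 46, 48, 50] [202, 202, 202, 202, 202, 202, 202, 202, 201, 188, 160, 170, 181, 183, 183, 181, 180, 180, 180]
w y: [-43, -41, -39, -37, -35, -33, -31, -29, -27, -25, -23, -21, -19, -17, -
[... 1295 characters left out ...]
95, 195, 186, 157, 141, 161, 172, 121, 68, 53, 54, 56, 58]
 x (-6, 14) [167, 167, 160, 137, 123, 137, 171, 193, 193, 192, 192, 193, 193, 192, 192, 193, 193, 193, 187, 165, 136, 154, 174, 141, 88, 56, 52, 51, 55]
 near x [-60, -58, -56, -54, -52, -50, -48, -46, -44, -42, -40, -38, -36, -34, -32, -30, -28, -26]
  y [-10.  -2.] [58, 60, 60, 59, 67, 89, 110, 137, 160, 159, 153, 168, 192, 196, 196, 196, 197, 196]
  y [ 2. 10.] [59, 61, 60, 61, 66, 99, 134, 131, 139, 139, 148, 168, 187, 189, 188, 189, 189, 189]
 latch x (z21.5) [14, 16, 18, 20, 22, 24, 26, 28, 30, 32, 34, 36, 38, 40, 42, 44, 46, 48, 50] [192, 192, 192, 192, 192, 192, 191, 191, 161, 125, 123, 168, 174, 173, 173, 172, 173, 174, 172]
```

```bash
cat > go.py <<'E'
import sys
from h import *
P={"n":(.4652,.2796,.1896),"m":(.4316,-.0203,-.3884),"w":(.4448,-.298,-.4425),"dm":(.6043,.2698,-.2625),"dw":(.605,-.016,-.30),"dn":(.6459,-.2572,-.022)}
def go(k,z):
    s=readout.state(); R=s["eef_rot"]; x,y,th=P[k]
    yaw=np.arctan2(R[1,0],R[0,0]); a=(th-yaw+np.pi/2)%np.pi-np.pi/2
    c,sn=np.cos(th),np.sin(th); d=np.array([x,y,z])-s["ee_pos"]
    # tool frame after turn: x=(c,s), y=(s,-c), z down
    sg=1 if abs((yaw+a-th+np.pi)%(2*np.pi)-np.pi)<1 else -1
    print("t %.1f"%s["t"],"az %.3f"%-a,"shift after turn mm",np.round([sg*(c*d[0]+sn*d[1])*1000,sg*(sn*d[0]-c*d[1])*1000,-d[2]*1000],1),"F",np.round(s["wrist_force"],1),"gap %.3f"%s["finger_gap"],"q6 %.0f"%s["qpos"][5],"tilt",np.round(R[2,:2],4))
if __name__=="__main__": go(sys.argv[1],float(sys.argv[2]))
E
python3 go.py w .12
```

```text
t 0.1 az 0.820 shift after turn mm [ 109.4 -313.    93.2] F [-0.6 -0.   0.8] gap 0.998 q6 -1 tilt [ 0.     -0.0016]
```

Request:
{"name": "carry_out", "arguments": {
  "moves": [
    [0,0,15,0,0,0.137,-1],
    [0,0,15,0,0,0.137,-1],
    [0,0,15,0,0,0.137,-1],
    [0,0,15,0,0,0.137,-1],
    [0,0,15,0,0,0.136,-1],
    [0,0,15,0,0,0.136,-1],
    [14,-40,0,0,0,0,-1],
    [14,-40,0,0,0,0,-1]
  ],
  "squeeze": 30
}}

```text
t: 0.9
ee_pos: [0.2714, -0.4734, 0.1227]
eef_rot: [[0.903, -0.431, -0.001], [-0.431, -0.903, 0.002], [-0.002, -0.001, -1.0]]
wrist_force: [0.3, -0.5, -0.3]
finger_gap: 1.002
finger_force: 0.0
```

Request:
{"name": "carry_out", "arguments": {
  "moves": [
    [14,-40,0,0,0,0,-1],
    [14,-40,0,0,0,0,-1],
    [14,-40,0,0,0,0,-1],
    [14,-40,0,0,0,0,-1],
    [14,-40,0,0,0,0,-1],
    [11.5,-33,0,0,0,0,-1],
    [0,0,0,0,0,0,-1],
    [0,0,0,0,0,0,-1]
  ]
}}

```text
t: 1.7
ee_pos: [0.445, -0.2979, 0.1236]
eef_rot: [[0.905, -0.426, -0.001], [-0.426, -0.905, 0.0], [-0.001, 0.0, -1.0]]
wrist_force: [0.2, 0.1, -0.7]
finger_gap: 1.004
finger_force: 0.0
```

```bash
python3 go.py w .055
python3 - <<'E'
from h import *
for n in("scene","top"):
    cv2.imwrite(n+"_1.png",snapshot(n)[:,:,::-1])
a=cv2.imread("scene_1.png")[60:200,150:330]; b=cv2.imread("top_1.png")[170:310,320:460]
f=lambda x:cv2.resize(x,None,fx=2.4,fy=2.4,interpolation=cv2.INTER_CUBIC)
cv2.imwrite("pics/g1.png",np.hstack([f(a),f(b)]))
E
```

```text
t 1.7 az 0.002 shift after turn mm [-0.1  0.1 68.6] F [ 0.2  0.1 -0.7] gap 1.004 q6 80 tilt [-0.001   0.0004]
```

View pics/g1.png

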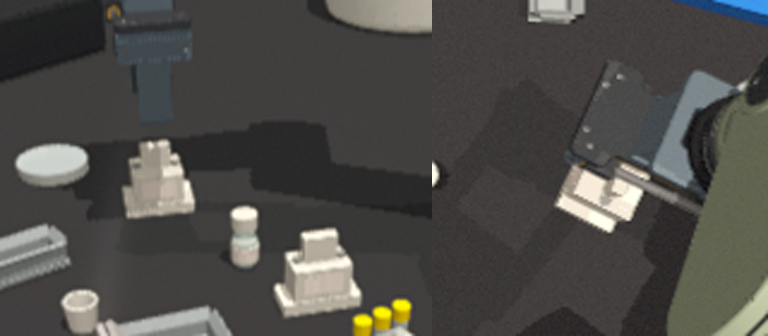

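Request:
{"name": "carry_out", "arguments": {
  "moves": [
    [0,0,20,0,0,0,-1],
    [0,0,20,0,0,0,-1],
    [0,0,18,0,0,0,-1],
    [0,0,10,0,0,0,-1],
    [0,0,0,0,0,0,1],
    [0,0,0,0,0,0,1],
    [0,0,0,0,0,0,1],
    [0,0,0,0,0,0,1]
  ]
}}

```text
t: 2.6
ee_pos: [0.4455, -0.2989, 0.0568]
eef_rot: [[0.904, -0.428, 0.001], [-0.428, -0.904, -0.001], [0.002, 0.0, -1.0]]
wrist_force: [0.8, -0.5, 0.0]
finger_gap: 0.68
finger_force: 0.0
```

Request:
{"name": "carry_out", "arguments": {
  "moves": [
    [0,0,0,0,0,0,1],
    [0,0,0,0,0,0,1],
    [0,0,0,0,0,0,1],
    [0,0,0,0,0,0,1]
  ]
}}

```text
t: 3.0
ee_pos: [0.4451, -0.2984, 0.056]
eef_rot: [[0.904, -0.428, 0.0], [-0.428, -0.904, -0.0], [0.0, 0.0, -1.0]]
wrist_force: [0.1, -0.3, 0.3]
finger_gap: 0.33
finger_force: 0.0
```

Request:
{"name": "carry_out", "arguments": {
  "moves": [
    [0,0,0,0,0,0,1],
    [0,0,0,0,0,0,1],
    [0,0,0,0,0,0,1],
    [0,0,0,0,0,0,1],
    [0,0,0,0,0,0,1],
    [0,0,0,0,0,0,1]
  ]
}}

```text
t: 3.6
ee_pos: [0.445, -0.2985, 0.0559]
eef_rot: [[0.904, -0.428, -0.0], [-0.428, -0.904, -0.0], [-0.0, 0.0, -1.0]]
wrist_force: [-0.1, -0.2, -1.1]
finger_gap: 0.13
finger_force: 30.0
```

Request:
{"name": "carry_out", "arguments": {
  "moves": [
    [0,0,-5,0,0,0,1],
    [0,0,-15,0,0,0,1],
    [0,0,-20,0,0,0,1],
    [0,0,-25,0,0,0,1],
    [0,0,-25,0,0,0,1],
    [0,0,-20,0,0,0,1],
    [0,0,0,0,0,0,1]
  ]
}}

```text
t: 4.3
ee_pos: [0.4465, -0.2994, 0.1688]
eef_rot: [[0.904, -0.428, 0.005], [-0.428, -0.904, -0.004], [0.006, 0.001, -1.0]]
wrist_force: [1.5, 0.5, -1.7]
finger_gap: 0.129
finger_force: 30.0
```

```bash
python3 go.py dw .135
```

```text
t 4.3 az -0.142 shift after turn mm [  67.7 -317.6   33.8] F [ 1.5  0.5 -1.7] gap 0.129 q6 80 tilt [0.0063 0.001 ]
```

Request:
{"name": "carry_out", "arguments": {
  "moves": [
    [0,0,0,0,0,-0.142,1],
    [5,-25,0,0,0,0,1],
    [10,-45,0,0,0,0,1],
    [10,-45,0,0,0,0,1],
    [10,-45,0,0,0,0,1],
    [10,-45,0,0,0,0,1],
    [10,-45,0,0,0,0,1],
    [10,-45,0,0,0,0,1]
  ]
}}

```text
t: 5.1
ee_pos: [0.5941, -0.034, 0.1643]
eef_rot: [[0.955, -0.296, -0.003], [-0.296, -0.955, -0.0], [-0.003, 0.001, -1.0]]
wrist_force: [1.2, -0.5, -2.6]
finger_gap: 0.131
finger_force: 30.0
```

Request:
{"name": "carry_out", "arguments": {
  "moves": [
    [3,-22,0,0,0,0,1],
    [0,0,20,0,0,0,1],
    [0,0,14,0,0,0,1],
    [0,0,0,0,0,0,1],
    [0,0,0,0,0,0,1],
    [0,0,0,0,0,0,1]
  ]
}}

```text
t: 5.7
ee_pos: [0.604, -0.016, 0.1324]
eef_rot: [[0.955, -0.296, 0.001], [-0.296, -0.955, -0.0], [0.001, -0.0, -1.0]]
wrist_force: [1.2, -0.4, -2.3]
finger_gap: 0.128
finger_force: 30.0
```

```bash
python3 go.py dw .135
python3 - <<'E'
from h import *
for n in("scene","top"):
    cv2.imwrite(n+"_2.png",snapshot(n)[:,:,::-1])
a=cv2.imread("scene_2.png")[130:260,150:280]; b=cv2.imread("top_2.png")[100:230,200:330]
f=lambda x:cv2.resize(x,None,fx=3,fy=3,interpolation=cv2.INTER_CUBIC)
cv2.imwrite("pics/g2.png",np.hstack([f(a),f(b)]))
E
```

```text
t 5.7 az -0.001 shift after turn mm [ 0.9 -0.2 -2.6] F [ 1.2 -0.4 -2.3] gap 0.128 q6 105 tilt [ 0.0009 -0.0002]
```

View pics/g2.png

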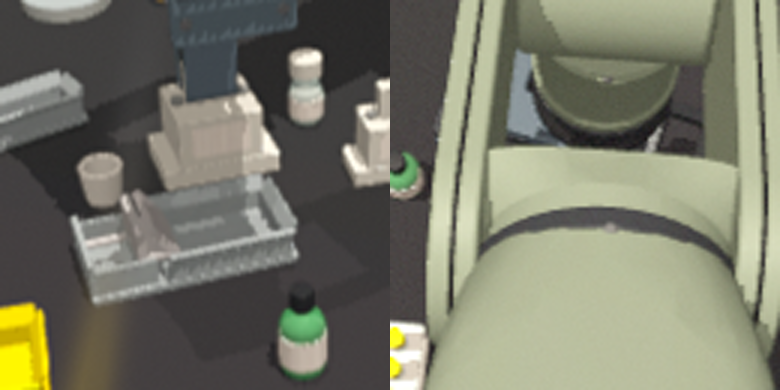

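Run:
```python
from fit import *
p=(.604,-.016,-.30)
X=np.array([(40,27,0),(40,27,14),(-40,27,0),(-40,27,14),(40,-27,14)])/1000+[0,0,.0765]
print(np.round((proj("scene",T(p,X))-[150,130]+.5)*3-.5))
im=cv2.imread("scene_2.png")
```

```text
[[168. 193.]
 [166. 176.]
 [280. 170.]
 [280. 153.]
 [148. 136.]]
```

Request:
{"name": "carry_out", "arguments": {
  "moves": [
    [1,0,15,0,0,0,1],
    [0,0,15,0,0,0,1],
    [0,0,10,0,0,0,1],
    [0,0,5,0,0,0,1],
    [0,0,4,0,0,0,1],
    [0,0,0,0,0,0,1]
  ]
}}

```text
t: 6.4
ee_pos: [0.604, -0.0159, 0.083]
eef_rot: [[0.955, -0.296, -0.001], [-0.296, -0.955, 0.0], [-0.001, 0.0, -1.0]]
wrist_force: [-2.9, -0.0, -1.7]
finger_gap: 0.133
finger_force: 30.0
```

Request:
{"name": "carry_out", "arguments": {
  "moves": [
    [0,0,4,0,0,0,1],
    [0,0,4,0,0,0,1],
    [0,0,0,0,0,0,1]
  ]
}}

```text
t: 6.7
ee_pos: [0.6036, -0.0158, 0.074]
eef_rot: [[0.955, -0.296, -0.003], [-0.296, -0.955, 0.0], [-0.003, 0.001, -1.0]]
wrist_force: [-2.7, 0.5, -1.8]
finger_gap: 0.13
finger_force: 30.0
```

Request:
{"name": "carry_out", "arguments": {
  "moves": [
    [0,0,4,0,0,0,1],
    [0,0,4,0,0,0,1],
    [0,0,3,0,0,0,1],
    [0,0,0,0,0,0,1],
    [0,0,0,0,0,0,1]
  ]
}}

```text
t: 7.2
ee_pos: [0.6051, -0.0162, 0.0633]
eef_rot: [[0.955, -0.296, 0.001], [-0.296, -0.955, -0.0], [0.001, 0.0, -1.0]]
wrist_force: [-0.3, 0.5, -7.8]
finger_gap: 0.13
finger_force: 30.0
```

Request:
{"name": "carry_out", "arguments": {
  "moves": [
    [0,0,1.5,0,0,0,1],
    [0,0,1,0,0,0,1],
    [0,0,0,0,0,0,1],
    [0,0,0,0,0,0,1]
  ]
}}

```text
t: 7.6
ee_pos: [0.6054, -0.0161, 0.062]
eef_rot: [[0.955, -0.296, 0.002], [-0.296, -0.955, -0.0], [0.002, -0.0, -1.0]]
wrist_force: [0.4, -0.4, -1.8]
finger_gap: 0.128
finger_force: 30.0
```

Request:
{"name": "carry_out", "arguments": {
  "moves": [
    [0,0,1,0,0,0,1],
    [0,0,1,0,0,0,1],
    [0,0,0,0,0,0,1],
    [0,0,0,0,0,0,1]
  ]
}}

```text
t: 8.0
ee_pos: [0.6056, -0.0161, 0.0619]
eef_rot: [[0.955, -0.296, 0.003], [-0.296, -0.955, -0.0], [0.003, -0.001, -1.0]]
wrist_force: [-1.3, -0.9, 10.4]
finger_gap: 0.128
finger_force: 30.0
```

Request:
{"name": "carry_out", "arguments": {
  "moves": [
    [0,0,-1.5,0,0,0,1],
    [0,0,0,0,0,0,-1],
    [0,0,0,0,0,0,-1],
    [0,0,0,0,0,0,-1],
    [0,0,0,0,0,0,-1],
    [0,0,-20,0,0,0,-1],
    [0,0,-30,0,0,0,-1],
    [0,0,-30,0,0,0,-1]
  ]
}}

```text
t: 8.8
ee_pos: [0.6043, -0.016, 0.1412]
eef_rot: [[0.955, -0.296, -0.002], [-0.296, -0.955, 0.0], [-0.002, 0.0, -1.0]]
wrist_force: [0.1, 0.3, -0.3]
finger_gap: 0.714
finger_force: 0.0
```

```bash
python3 go.py m .143
python3 - <<'E'
from h import *
cv2.imwrite("scene_3.png",snapshot("scene")[:,:,::-1])
tile(cv2.imread("scene_3.png"),[[(165,150,110,120)]],5,"pics/g3.png")
E
```

```text
t 8.8 az 0.088 shift after turn mm [-158.2   69.4   -1.8] F [ 0.1  0.3 -0.3] gap 0.714 q6 105 tilt [-0.0015  0.0004]
```

View pics/g3.png

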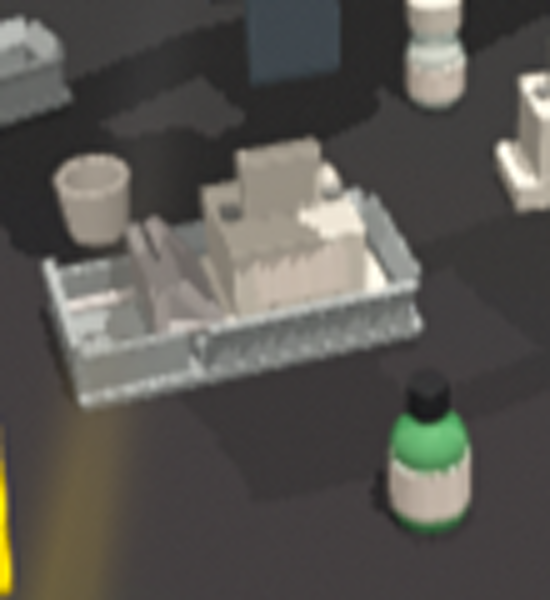

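Request:
{"name": "carry_out", "arguments": {
  "moves": [
    [0,0,0,0,0,0.088,-1],
    [-20,9,0,0,0,0,-1],
    [-40,17.4,0,0,0,0,-1],
    [-40,17,0,0,0,0,-1],
    [-40,17,0,0,0,0,-1],
    [-18,9,0,0,0,0,-1],
    [0,0,10,0,0,0,-1],
    [0,0,0,0,0,0,-1]
  ]
}}

```text
t: 9.65
ee_pos: [0.4321, -0.0204, 0.1302]
eef_rot: [[0.926, -0.379, -0.0], [-0.379, -0.926, 0.0], [-0.0, 0.0, -1.0]]
wrist_force: [-0.7, -0.4, 0.7]
finger_gap: 1.001
finger_force: 0.0
```

Request:
{"name": "carry_out", "arguments": {
  "moves": [
    [0,0,20,0,0,0,-1],
    [0,0,0,0,0,0,-1]
  ]
}}

```text
t: 9.85
ee_pos: [0.4321, -0.0204, 0.1092]
eef_rot: [[0.926, -0.378, -0.004], [-0.378, -0.926, 0.0], [-0.004, 0.001, -1.0]]
wrist_force: [-0.7, -1.2, 0.3]
finger_gap: 1.001
finger_force: 0.0
```

```bash
python3 go.py m .056
```

```text
t 9.8 az 0.000 shift after turn mm [-0.5  0.1 53.2] F [-0.7 -1.2  0.3] gap 1.001 q6 108 tilt [-0.0035  0.0012]
```

Request:
{"name": "carry_out", "arguments": {
  "moves": [
    [0,0,20,0,0,0,-1],
    [0,0,20,0,0,0,-1],
    [0,0,13,0,0,0,-1],
    [0,0,0,0,0,0,1],
    [0,0,0,0,0,0,1],
    [0,0,0,0,0,0,1],
    [0,0,0,0,0,0,1],
    [0,0,0,0,0,0,1]
  ]
}}

```text
t: 10.65
ee_pos: [0.4326, -0.0205, 0.0585]
eef_rot: [[0.926, -0.379, 0.001], [-0.379, -0.926, -0.0], [0.001, -0.0, -1.0]]
wrist_force: [0.1, 0.6, 0.5]
finger_gap: 0.593
finger_force: 0.0
```

Request:
{"name": "carry_out", "arguments": {
  "moves": [
    [0,0,0,0,0,0,1],
    [0,0,0,0,0,0,1],
    [0,0,0,0,0,0,1],
    [0,0,0,0,0,0,1],
    [0,0,0,0,0,0,1],
    [0,0,0,0,0,0,1],
    [0,0,0,0,0,0,1],
    [0,0,0,0,0,0,1]
  ]
}}

```text
t: 11.45
ee_pos: [0.4321, -0.0204, 0.0578]
eef_rot: [[0.926, -0.379, -0.0], [-0.379, -0.926, -0.0], [-0.0, 0.0, -1.0]]
wrist_force: [0.9, 0.4, -1.7]
finger_gap: 0.13
finger_force: 30.0
```

Request:
{"name": "carry_out", "arguments": {
  "moves": [
    [0,0,-5,0,0,0,1],
    [0,0,-15,0,0,0,1],
    [0,0,-20,0,0,0,1],
    [0,0,-25,0,0,0,1],
    [0,0,-25,0,0,0,1],
    [0,0,-25,0,0,0,1],
    [0,0,0,0,0,0,1]
  ]
}}

```text
t: 12.15
ee_pos: [0.4344, -0.0206, 0.176]
eef_rot: [[0.926, -0.378, 0.008], [-0.378, -0.926, -0.001], [0.007, -0.002, -1.0]]
wrist_force: [0.7, 0.2, -2.3]
finger_gap: 0.132
finger_force: 30.0
```

```bash
python3 go.py dm .135
```

```text
t 12.2 az -0.126 shift after turn mm [  88.7 -324.6   41. ] F [ 0.7  0.2 -2.3] gap 0.132 q6 108 tilt [ 0.0072 -0.0022]
```

Request:
{"name": "carry_out", "arguments": {
  "moves": [
    [0,0,0,0,0,-0.126,1],
    [6,-24,0,0,0,0,1],
    [12,-45,0,0,0,0,1],
    [12,-45,0,0,0,0,1],
    [12,-45,0,0,0,0,1],
    [12,-45,0,0,0,0,1],
    [12,-45,0,0,0,0,1],
    [12,-45,0,0,0,0,1]
  ]
}}

```text
t: 12.95
ee_pos: [0.5836, 0.2447, 0.1709]
eef_rot: [[0.966, -0.259, -0.003], [-0.259, -0.966, -0.001], [-0.002, 0.002, -1.0]]
wrist_force: [1.0, 0.1, -1.5]
finger_gap: 0.129
finger_force: 30.0
```

Request:
{"name": "carry_out", "arguments": {
  "moves": [
    [11,-30,0,0,0,0,1],
    [0,0,20,0,0,0,1],
    [0,0,17,0,0,0,1],
    [0,0,0,0,0,0,1],
    [0,0,0,0,0,0,1],
    [0,0,0,0,0,0,1]
  ]
}}

```text
t: 13.55
ee_pos: [0.6025, 0.2694, 0.1366]
eef_rot: [[0.966, -0.259, 0.001], [-0.259, -0.966, 0.0], [0.001, -0.001, -1.0]]
wrist_force: [-0.3, 0.1, -2.1]
finger_gap: 0.13
finger_force: 30.0
```

```bash
python3 go.py dm .135
python3 - <<'E'
from fit import *
cv2.imwrite("scene_4.png",snapshot("scene")[:,:,::-1])
tile(cv2.imread("scene_4.png"),[[(235,195,120,125)]],4.8,"pics/g4.png")
s=readout.state(); R=s["eef_rot"]; p=(*s["ee_pos"][:2],np.arctan2(R[1,0],R[0,0]))
X=np.array([(40,19,0),(40,19,14),(-40,19,0),(-40,19,14),(40,-19,14)])/1000+[0,0,s["ee_pos"][2]-.0578]
print(np.round((proj("scene",T(p,X))-[235,195]+.5)*4.8-.5))
E
```

```text
t 13.6 az 0.000 shift after turn mm [ 1.6 -0.9  1.6] F [-0.3  0.1 -2.1] gap 0.130 q6 128 tilt [ 0.001  -0.0006]
[[315. 373.]
 [317. 342.]
 [527. 307.]
 [532. 277.]
 [265. 267.]]
```

View pics/g4.png

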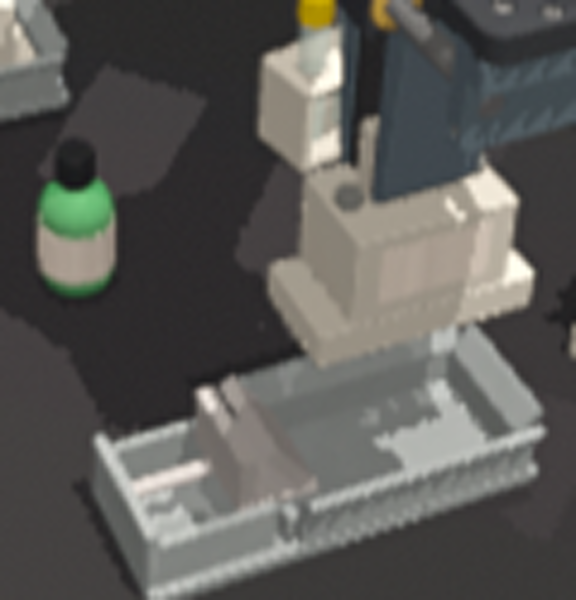

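Request:
{"name": "carry_out", "arguments": {
  "moves": [
    [1.5,-1,15,0,0,0,1],
    [0,0,15,0,0,0,1],
    [0,0,12,0,0,0,1],
    [0,0,5,0,0,0,1],
    [0,0,4,0,0,0,1],
    [0,0,0,0,0,0,1]
  ]
}}

```text
t: 14.2
ee_pos: [0.6031, 0.2701, 0.0848]
eef_rot: [[0.966, -0.259, -0.002], [-0.259, -0.966, 0.0], [-0.002, 0.0, -1.0]]
wrist_force: [-2.6, 1.0, -1.1]
finger_gap: 0.133
finger_force: 30.0
```

Request:
{"name": "carry_out", "arguments": {
  "moves": [
    [0,0,4,0,0,0,1],
    [0,0,4,0,0,0,1],
    [0,0,0,0,0,0,1]
  ]
}}

```text
t: 14.5
ee_pos: [0.6038, 0.2702, 0.0764]
eef_rot: [[0.966, -0.259, 0.0], [-0.259, -0.966, 0.0], [-0.0, -0.0, -1.0]]
wrist_force: [-1.6, 0.9, -2.3]
finger_gap: 0.13
finger_force: 30.0
```

Request:
{"name": "carry_out", "arguments": {
  "moves": [
    [0,0,4,0,0,0,1],
    [0,0,4,0,0,0,1],
    [0,0,3,0,0,0,1],
    [0,0,0,0,0,0,1],
    [0,0,0,0,0,0,1]
  ]
}}

```text
t: 15.0
ee_pos: [0.6041, 0.2696, 0.0654]
eef_rot: [[0.966, -0.259, 0.0], [-0.259, -0.966, -0.001], [0.0, 0.001, -1.0]]
wrist_force: [0.8, 0.1, -4.4]
finger_gap: 0.132
finger_force: 30.0
```

Request:
{"name": "carry_out", "arguments": {
  "moves": [
    [0,0,1.5,0,0,0,1],
    [0,0,1,0,0,0,1],
    [0,0,0,0,0,0,1],
    [0,0,0,0,0,0,1]
  ]
}}

```text
t: 15.4
ee_pos: [0.6043, 0.27, 0.0639]
eef_rot: [[0.966, -0.259, 0.001], [-0.259, -0.966, 0.0], [0.001, -0.0, -1.0]]
wrist_force: [-0.0, -1.0, -0.0]
finger_gap: 0.127
finger_force: 30.0
```

Request:
{"name": "carry_out", "arguments": {
  "moves": [
    [0,0,1,0,0,0,1],
    [0,0,1,0,0,0,1],
    [0,0,0,0,0,0,1],
    [0,0,0,0,0,0,1]
  ]
}}

```text
t: 15.8
ee_pos: [0.6044, 0.27, 0.0638]
eef_rot: [[0.966, -0.259, 0.002], [-0.259, -0.966, 0.001], [0.002, -0.001, -1.0]]
wrist_force: [-1.6, -2.3, 8.8]
finger_gap: 0.132
finger_force: 30.0
```

Request:
{"name": "carry_out", "arguments": {
  "moves": [
    [0,0,-2,0,0,0,1],
    [0,0,0,0,0,0,-1],
    [0,0,0,0,0,0,-1],
    [0,0,0,0,0,0,-1],
    [0,0,0,0,0,0,-1],
    [0,0,-20,0,0,0,-1],
    [0,0,-30,0,0,0,-1],
    [0,0,-30,0,0,0,-1]
  ]
}}

```text
t: 16.6
ee_pos: [0.6035, 0.2699, 0.1437]
eef_rot: [[0.966, -0.259, -0.001], [-0.259, -0.966, -0.001], [-0.001, 0.001, -1.0]]
wrist_force: [0.6, 0.1, -0.3]
finger_gap: 0.71
finger_force: 0.0
```

```bash
python3 go.py n .12
```

```text
t 16.6 az -0.452 shift after turn mm [-134.   -35.6   23.7] F [ 0.6  0.1 -0.3] gap 0.710 q6 128 tilt [-0.0012  0.001 ]
```

Request:
{"name": "carry_out", "arguments": {
  "moves": [
    [0,0,0,0,0,-0.113,-1],
    [0,0,0,0,0,-0.113,-1],
    [0,0,0,0,0,-0.113,-1],
    [0,0,0,0,0,-0.113,-1],
    [-30,-8,0,0,0,0,-1],
    [-40,-10.6,0,0,0,0,-1],
    [-40,-11,0,0,0,0,-1],
    [-24,-6,0,0,0,0,-1]
  ]
}}

```text
t: 17.4
ee_pos: [0.4625, 0.2794, 0.1432]
eef_rot: [[0.982, 0.189, -0.002], [0.189, -0.982, -0.001], [-0.002, 0.0, -1.0]]
wrist_force: [-0.5, 1.4, -0.2]
finger_gap: 0.997
finger_force: 0.0
```

Request:
{"name": "carry_out", "arguments": {
  "moves": [
    [0,0,15,0,0,0,-1],
    [0,0,15,0,0,0,-1],
    [0,0,0,0,0,0,-1]
  ]
}}

```text
t: 17.7
ee_pos: [0.464, 0.279, 0.1118]
eef_rot: [[0.982, 0.189, -0.003], [0.189, -0.982, -0.002], [-0.004, 0.001, -1.0]]
wrist_force: [-0.5, 0.8, -0.7]
finger_gap: 1.002
finger_force: 0.0
```

```bash
python3 go.py n .057
python3 - <<'E'
from h import *
cv2.imwrite("scene_5.png",snapshot("scene")[:,:,::-1])
tile(cv2.imread("scene_5.png"),[[(235,170,170,150)]],4,"pics/g5.png")
E
```

```text
t 17.7 az 0.001 shift after turn mm [ 1.3 -0.3 54.8] F [-0.5  0.8 -0.7] gap 1.002 q6 109 tilt [-0.0037  0.0014]
```

View pics/g5.png

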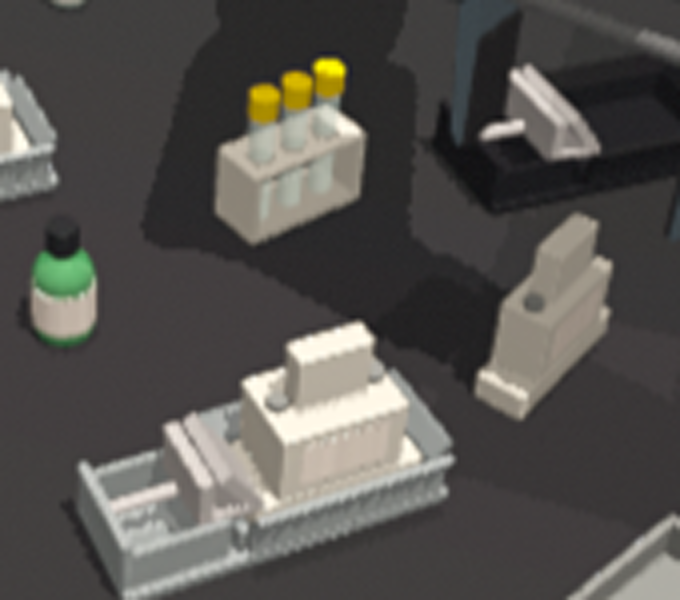

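Request:
{"name": "carry_out", "arguments": {
  "moves": [
    [1,0,20,0,0,0,-1],
    [0,0,20,0,0,0,-1],
    [0,0,15,0,0,0,-1],
    [0,0,0,0,0,0,1],
    [0,0,0,0,0,0,1],
    [0,0,0,0,0,0,1],
    [0,0,0,0,0,0,1],
    [0,0,0,0,0,0,1]
  ]
}}

```text
t: 18.55
ee_pos: [0.4669, 0.2801, 0.0592]
eef_rot: [[0.982, 0.189, 0.001], [0.189, -0.982, 0.001], [0.001, -0.0, -1.0]]
wrist_force: [-0.2, 0.8, 0.2]
finger_gap: 0.587
finger_force: 0.0
```

Request:
{"name": "carry_out", "arguments": {
  "moves": [
    [0,0,0,0,0,0,1],
    [0,0,0,0,0,0,1],
    [0,0,0,0,0,0,1],
    [0,0,0,0,0,0,1],
    [0,0,0,0,0,0,1],
    [0,0,0,0,0,0,1],
    [0,0,0,0,0,0,1],
    [0,0,0,0,0,0,1]
  ]
}}

```text
t: 19.35
ee_pos: [0.4664, 0.2798, 0.0583]
eef_rot: [[0.982, 0.189, -0.0], [0.189, -0.982, -0.0], [-0.0, 0.0, -1.0]]
wrist_force: [0.4, 0.2, -1.6]
finger_gap: 0.131
finger_force: 30.0
```

Request:
{"name": "carry_out", "arguments": {
  "moves": [
    [0,0,-5,0,0,0,1],
    [0,0,-15,0,0,0,1],
    [0,0,-20,0,0,0,1],
    [0,0,-25,0,0,0,1],
    [0,0,-25,0,0,0,1],
    [0,0,-25,0,0,0,1],
    [0,0,-15,0,0,0,1]
  ]
}}

```text
t: 20.05
ee_pos: [0.4671, 0.2802, 0.1908]
eef_rot: [[0.982, 0.189, 0.003], [0.189, -0.982, 0.001], [0.003, -0.001, -1.0]]
wrist_force: [0.4, -0.4, -1.4]
finger_gap: 0.126
finger_force: 30.0
```

```bash
python3 go.py dn .135
```

```text
t 20.1 az 0.212 shift after turn mm [190.6 533.3  55.8] F [ 0.4 -0.4 -1.4] gap 0.126 q6 109 tilt [ 0.003  -0.0009]
```

Request:
{"name": "carry_out", "arguments": {
  "moves": [
    [0,0,0,0,0,0.106,1],
    [0,0,0,0,0,0.106,1],
    [8,25,0,0,0,0,1],
    [16,45,0,0,0,0,1],
    [16,45,0,0,0,0,1],
    [16,45,0,0,0,0,1],
    [16,45,0,0,0,0,1],
    [16,45,0,0,0,0,1]
  ]
}}

```text
t: 20.85
ee_pos: [0.5491, 0.0261, 0.1888]
eef_rot: [[1.0, -0.022, 0.0], [-0.022, -1.0, -0.0], [0.0, 0.0, -1.0]]
wrist_force: [0.0, -0.2, -1.6]
finger_gap: 0.13
finger_force: 30.0
```

Request:
{"name": "carry_out", "arguments": {
  "moves": [
    [16,45,0,0,0,0,1],
    [16,45,0,0,0,0,1],
    [16,45,0,0,0,0,1],
    [16,45,0,0,0,0,1],
    [16,45,0,0,0,0,1],
    [16,45,0,0,0,0,1],
    [6,13,0,0,0,0,1],
    [0,0,0,0,0,0,1]
  ]
}}

```text
t: 21.65
ee_pos: [0.6447, -0.2592, 0.1876]
eef_rot: [[1.0, -0.025, -0.001], [-0.025, -1.0, 0.0], [-0.001, -0.0, -1.0]]
wrist_force: [-0.1, 0.7, -2.0]
finger_gap: 0.129
finger_force: 30.0
```

```bash
python3 go.py dn .135
```

```text
t 21.6 az -0.003 shift after turn mm [ 1.2 -2.1 52.6] F [-0.1  0.7 -2. ] gap 0.129 q6 69 tilt [-0.0007 -0.0002]
```

Request:
{"name": "carry_out", "arguments": {
  "moves": [
    [2,-2,20,0,0,0,1],
    [0,0,20,0,0,0,1],
    [0,0,12,0,0,0,1],
    [0,0,0,0,0,0,1],
    [0,0,0,0,0,0,1],
    [0,0,0,0,0,0,1]
  ]
}}

```text
t: 22.25
ee_pos: [0.6473, -0.2551, 0.138]
eef_rot: [[1.0, -0.022, 0.002], [-0.022, -1.0, -0.001], [0.002, 0.001, -1.0]]
wrist_force: [0.1, -0.4, -1.0]
finger_gap: 0.132
finger_force: 30.0
```

```bash
python3 go.py dn .135
python3 - <<'E'
from fit import *
cv2.imwrite("scene_6.png",snapshot("scene")[:,:,::-1])
tile(cv2.imread("scene_6.png"),[[(100,100,110,100)]],6,"pics/g6.png")
s=readout.state(); R=s["eef_rot"]; p=(*s["ee_pos"][:2],np.arctan2(R[1,0],R[0,0]))
X=np.array([(40,12,0),(40,12,14),(-40,12,0),(-40,12,14),(40,-12,14)])/1000+[0,0,s["ee_pos"][2]-.0583]
print(np.round((proj("scene",T(p,X))-[100,100]+.5)*6-.5))
E
```

```text
t 22.2 az 0.000 shift after turn mm [-1.4  2.2  3. ] F [ 0.1 -0.4 -1. ] gap 0.132 q6 69 tilt [0.0023 0.0009]
[[239. 318.]
 [233. 287.]
 [423. 262.]
 [419. 232.]
 [210. 264.]]
```

View pics/g6.png

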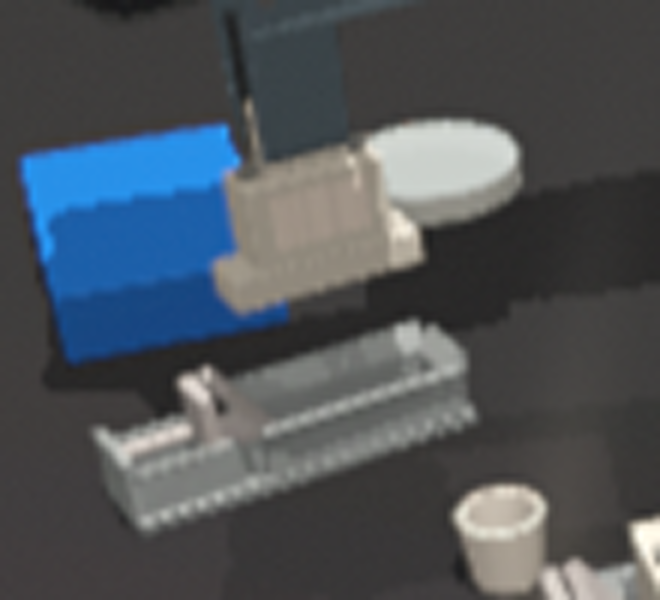

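Run:
```python
from h import *
for n,(p,q),d in(("n",(((148,532),(475,412))),(.6459,-.2572,-.022)),):
    A=ray("scene",np.array([p,q])/6+[100,100]-.4,0)
    for th in(d[2],): 
        c,s=np.cos(th),np.sin(th); v=A[:,:2]-d[:2]; print(n,np.round(np.c_[c*v[:,0]+s*v[:,1],-s*v[:,0]+c*v[:,1]]*1000,1))
# medium from g5 picture (x4, offset 235,170), wide from g3 (x5, offset 165,150)
for n,P,k,o,d in(("m",((128,600),(448,497)),4,(235,170),(.6043,.2698,-.2625)),("w",((83,407),(422,330)),5,(165,150),(.605,-.016,-.30))):
    A=ray("scene",np.array(P)/k+o-.4,0); th=d[2]; c,s=np.cos(th),np.sin(th); v=A[:,:2]-d[:2]; print(n,np.round(np.c_[c*v[:,0]+s*v[:,1],-s*v[:,0]+c*v[:,1]]*1000,1))
```

```text
n [[ 95.6  16.1]
 [-54.1   9.4]]
m [[ 97.4  24.1]
 [-51.4  26.7]]
w [[ 98.6  31.5]
 [-51.1  31. ]]
```

Run:
```python
from prof import *
d=(.6459,-.2572,-.022,.032)
ys=np.arange(-30,26,.5)
def cross(p,y0,y1,lv):
    m=(ys>=y0)&(ys<=y1); a=p[m]-lv; i=np.where(a[:-1]*a[1:]<0)[0]; return [round(float(ys[m][j]+.5*a[j]/(a[j]-a[j+1])),1) for j in i]
for x in range(-38,24,10):
    p=samp(d,np.arange(x,x+10),ys,.006).mean(0); print(x+5,"floor-y",cross(p,-22,-8,165),"floor+y",cross(p,2,13,165),"outer+y",cross(p,12,25,110),"outer-y",cross(p,-30,-18,100))
for x in range(50,98,8):
    p=samp(d,np.arange(x,x+8),ys,.025).mean(0); print(x+4,"tray",cross(p,-30,-8,90),cross(p,8,25,90))
xs=np.arange(80,115,.5)
for a in((-14,-6),(6,14)):
    p=samp(d,xs,np.arange(*a),.0).mean(1); print("end",a,[(int(x),int(v)) for x,v in zip(xs[::4],p[::4])])
```

```text
-33 floor-y [-14.9] floor+y [11.7] outer+y [20.5] outer-y []
-23 floor-y [-14.9] floor+y [11.8] outer+y [20.6] outer-y []
-13 floor-y [-15.0] floor+y [11.7] outer+y [20.6] outer-y []
-3 floor-y [-15.0] floor+y [11.7] outer+y [20.5] outer-y []
7 floor-y [-14.8] floor+y [11.7] outer+y [21.1] outer-y []
17 floor-y [-14.8] floor+y [11.2] outer+y [21.4] outer-y []
27 floor-y [-14.7] floor+y [9.3] outer+y [21.5] outer-y []
54 tray [-17.5] []
62 tray [-18.4] []
70 tray [-18.4] []
78 tray [-18.2] []
86 tray [-18.0] []
94 tray [-17.8] [11.3, 22.3]
end (-14, -6) [(80, 201), (82, 183), (84, 176), (86, 174), (88, 174), (90, 175), (92, 175), (94, 175), (96, 170), (98, 159), (100, 146), (102, 143), (104, 142), (106, 140), (108, 150), (110, 186), (112, 137), (114, 91)]
end (6, 14) [(80, 146), (82, 146), (84, 146), (86, 147), (88, 148), (90, 148), (92, 149), (94, 152), (96, 156), (98, 154), (100, 151), (102, 149), (104, 146), (106, 110), (108, 118), (110, 123), (112, 102), (114, 72)]
```

Request:
{"name": "carry_out", "arguments": {
  "moves": [
    [-1,1.5,15,0,0,0,1],
    [0,0,15,0,0,0,1],
    [0,0,13,0,0,0,1],
    [0,0,5,0,0,0,1],
    [0,0,4,0,0,0,1],
    [0,0,0,0,0,0,1]
  ]
}}

```text
t: 22.9
ee_pos: [0.6452, -0.2569, 0.0849]
eef_rot: [[1.0, -0.022, -0.001], [-0.022, -1.0, -0.0], [-0.001, 0.0, -1.0]]
wrist_force: [-2.5, -0.2, 1.6]
finger_gap: 0.133
finger_force: 30.0
```

Request:
{"name": "carry_out", "arguments": {
  "moves": [
    [0,0,4,0,0,0,1],
    [0,0,4,0,0,0,1],
    [0,0,0,0,0,0,1]
  ]
}}

```text
t: 23.2
ee_pos: [0.6446, -0.2566, 0.0755]
eef_rot: [[1.0, -0.022, -0.003], [-0.022, -1.0, 0.0], [-0.003, -0.0, -1.0]]
wrist_force: [-3.4, -0.5, 0.1]
finger_gap: 0.132
finger_force: 30.0
```

Request:
{"name": "carry_out", "arguments": {
  "moves": [
    [0,0,4,0,0,0,1],
    [0,0,4,0,0,0,1],
    [0,0,3,0,0,0,1],
    [0,0,0,0,0,0,1],
    [0,0,0,0,0,0,1]
  ]
}}

```text
t: 23.7
ee_pos: [0.6466, -0.2568, 0.0654]
eef_rot: [[1.0, -0.022, 0.002], [-0.022, -1.0, -0.0], [0.002, 0.0, -1.0]]
wrist_force: [-0.4, 0.0, -2.5]
finger_gap: 0.13
finger_force: 30.0
```

Request:
{"name": "carry_out", "arguments": {
  "moves": [
    [0,0,1,0,0,0,1],
    [0,0,1,0,0,0,1],
    [0,0,0,0,0,0,1],
    [0,0,0,0,0,0,1]
  ]
}}

```text
t: 24.1
ee_pos: [0.6463, -0.2569, 0.0643]
eef_rot: [[1.0, -0.022, 0.002], [-0.022, -1.0, -0.001], [0.002, 0.001, -1.0]]
wrist_force: [0.9, 1.7, 4.2]
finger_gap: 0.133
finger_force: 30.0
```

Request:
{"name": "carry_out", "arguments": {
  "moves": [
    [0,0,1,0,0,0,1],
    [0,0,0.5,0,0,0,1],
    [0,0,0,0,0,0,1],
    [0,0,0,0,0,0,1]
  ]
}}

```text
t: 24.5
ee_pos: [0.6465, -0.2569, 0.0643]
eef_rot: [[1.0, -0.022, 0.003], [-0.022, -1.0, -0.001], [0.003, 0.001, -1.0]]
wrist_force: [-0.7, 0.9, 8.8]
finger_gap: 0.13
finger_force: 30.0
```

Request:
{"name": "carry_out", "arguments": {
  "moves": [
    [0,0,-2,0,0,0,1],
    [0,0,0,0,0,0,-1],
    [0,0,0,0,0,0,-1],
    [0,0,0,0,0,0,-1],
    [0,0,0,0,0,0,-1],
    [0,0,-20,0,0,0,-1],
    [0,0,-30,0,0,0,-1],
    [0,0,-40,0,0,0,-1]
  ]
}}

```text
t: 25.3
ee_pos: [0.6444, -0.2563, 0.1527]
eef_rot: [[1.0, -0.022, -0.004], [-0.022, -1.0, 0.002], [-0.005, -0.002, -1.0]]
wrist_force: [1.8, 0.4, 0.6]
finger_gap: 0.714
finger_force: 0.0
```

Request:
{"name": "carry_out", "arguments": {
  "moves": [
    [0,0,-40,0,0,0,-1],
    [-40,0,0,0,0,0,-1],
    [-40,0,0,0,0,0,-1],
    [-40,0,0,0,0,0,-1],
    [-40,0,0,0,0,0,-1],
    [-40,0,0,0,0,0,-1],
    [0,0,0,0,0,0,-1],
    [0,0,0,0,0,0,-1]
  ]
}}

```text
t: 26.1
ee_pos: [0.4456, -0.2525, 0.1945]
eef_rot: [[1.0, -0.023, 0.002], [-0.023, -1.0, -0.001], [0.002, 0.001, -1.0]]
wrist_force: [0.7, 0.3, -0.0]
finger_gap: 0.999
finger_force: 0.0
```

Run:
```python
from h import *
s=snapshot("scene")[:,:,::-1]; t=snapshot("top")[:,:,::-1]
A=np.hstack([cv2.resize(t[v:v+70,u:u+52],None,fx=5,fy=5,interpolation=cv2.INTER_CUBIC) for u,v in((115,122),(241,125),(345,112))])
B=np.hstack([cv2.resize(s[v:v+80,u:u+86],None,fx=3,fy=3,interpolation=cv2.INTER_CUBIC) for u,v in((252,240),(172,170),(108,125))])
cv2.imwrite("pics/end.png",np.vstack([A[:,:774],B]))
```

```text
(no output)
```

View pics/end.png

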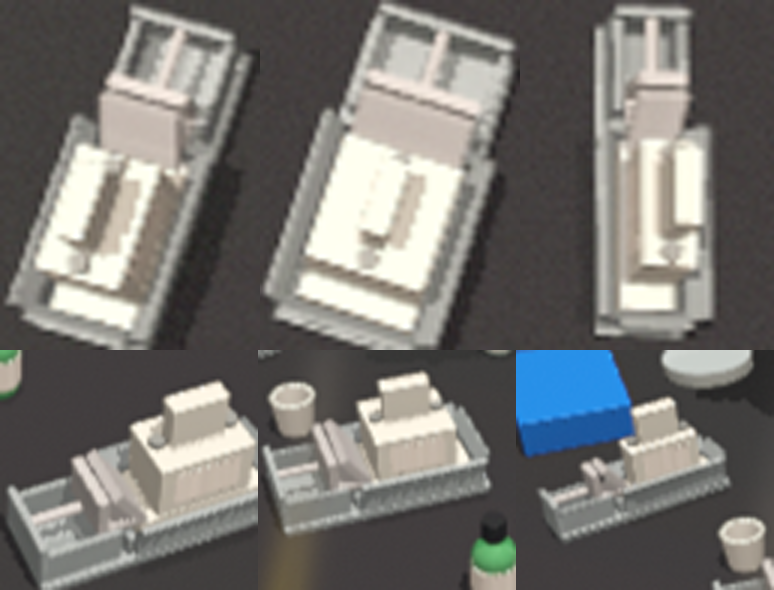

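All three cartridges sit level in their docks. The latch plates are at the same pixels as at the start (medium (100–185,95–160), wide (355–475,75–160), narrow (630–690,80–135)), so the latches have sprung back in.

```bash
python3 -c "
from plant import manip; print(manip.close_job())"
```

```text
the job is handed in; nothing more can be done
None
```

All three cartridges are pressed home in their own docks with the latches sprung back over the feet, going by the forces and the final pictures. The tube rack was left alone and the job is handed in at about 26 s; no verdict was returned.

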